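# Set the drop size on the dosing unit and start the feed

### The arm

A 7-joint arm with a two-finger parallel gripper is mounted at the origin on a cart in front of the work surface, level with it; the furniture and walls round the work are solid. World frame = base frame: x ahead of the robot, y to its left, z up, the work surface at z = 0. Lengths are in m, angles in rad, forces in N, time in s.
With the tool pointing down it reaches from about 0.425 to 0.925 m from the base axis. Payload 6.8 kg.
Tool frame: the origin (TCP) lies midway between the tips of the shut fingers; the grasp point (between the pads) lies r.grip_point_offset behind it (r.grip_point_offset is the distance from the TCP to the grasp point, in m); z points along the fingers, y is the direction in which the jaws open and shut (so a half turn about z gives the same grasp; the last joint's range is limited). The gripper opens to 85 mm and grips with 20 to 120 N. Pads are 22 mm wide; open, the fingers measure 114 mm over their backs; the gripper's body (76 mm by 85 mm) begins 54 mm behind the grasp point. The pads swing forward as they close: fully open they stand 13 mm farther back than shut.
Start: joints at [-1.359, 0.477, 0.022, 1.555, -0.011, 1.109, -0.083], TCP at [0.212, 0.641, 0.231] pointing down, gripper open.
Joint ranges: [-2.96, 2.96], [-0.34, 2.1], [-1.41, 1.46], [0.24, 2.44], [-1.37, 4.51], [0.17, 1.92], [-2.96, 2.96]. Speed limits (rad/s): [2.39, 2.39, 3.14, 3.14, 3.14, 3.14, 3.14].

### API

Orientations are given as a rotation vector (axis times angle).
In Python, from bench import r gives the robot as it stands. The module is installed in compiled form; this text tells all that it offers.
- The arm moves only by the tool play_rows, never from a script. Its argument "deltas" is a list of rows, each a list of 3 entries, a list of its own where there are three numbers: the finger opening in mm, from 0 to 85.4, then the shift along the tool's x, y, z in mm, then the turn, a rotation vector about the tool's x, y, z in rad. A call has 1 to 8 rows; each row is the pose to reach, as a shift and turn from the pose measured when the call began, along the tool's axes at that moment; what a row does not reach only later rows make up. A row lasts 1/8 s, in which the tool goes at most 62.5 mm and 10.7 degrees, less where a joint would pass 70% of its speed; a pose out of reach is approached as far as the arm can. A call with a gripper value outside its range is refused whole. The fingers move at their own pace and stop on an object; "squeeze" is the grip in N (left out, the last holds). Time passes only in rows, so rows that repeat a pose let the fingers close. It gives the time, the measured TCP pose, the force and the opening at its end, in the units of the state.
- r.get_obs(): the state, without advancing time (a new reading comes with each control period).
- r.grab_frame(name): name is "scene" or "top" or "wrist"; returns (picture, depth): 384x512x3 uint8, red, green, blue; 384x512 float32, m along the optical axis (not along the pixel's ray), 0 where there is no reading.
- r.camera_model(name): a dict with "mtx" (3x3 intrinsics, pixels), "D" ([k1, k2, p1, p2, k3] as OpenCV has them; the pictures are not rectified), "rvec" (rotation vector, rad) and "tvec" (3), from world to camera coordinates, as OpenCV has them; the wrist camera has in their place "T_tool_cam" (4x4, takes a point from camera to tool coordinates, whose origin is the TCP and whose axes are the flange's). Camera axes: x right, y down, z forward; pixel columns grow to the right and rows downward; lengths in m; the calibration is good to about 2 mm. A picture is of the moment at which its call begins: read the wrist's pose just before it. camera_model takes no time and is no camera call.
- r.hand_in(): hands the job in, once; it reports no verdict.
The state is a dict: "clock": time; "joints": joint angles; "qvel": joint speeds; "tau": joint torques, N m; "tcp_pos": TCP position; "orientation": TCP orientation; "contact_force": force on the tool from outside, world axes, zero at the start; "moment": the same for the moment, N m; "grip_width": finger opening in m.
Only numpy, scipy, OpenCV 4.12 (cv2) and the standard library are available. Lean on these libraries where they do the work, as an engineer would, in place of code of your own. Each camera call takes 0.05 s, during which the arm holds its last target. There are 200 camera calls.

### The job

Set the flat grey dosing unit to its largest drop: push the black upright tab of its selector round until it points straight at the label with the largest dot, and leave it there. Then press the unit's round button right down and let it come back up. Push gently, and leave the bottles and the jar beside the unit where they are.

Things in the scene. Friction and masses are not known exactly. Their poses are not given: they have to be found in the camera images.
- unit: Flat grey dosing unit fixed to the bench, 210 (x) by 240 (y) by 50 mm high. Origin: centre of its underside; its x axis points to the side with the short steel outlet, z up. On its top: the selector, three label plates round it, and the button at the -x, -y corner.
- selector_axis (a point): Centre of the selector on its upright axis, 53 mm above the bench, 20 mm to -x of the unit's middle. The selector is an aluminium disc of 46 mm radius, top 10 mm above this point, with a low hub of 18 mm radius in the middle, 18 mm high.
- tab (a point): Middle of the top of the selector's tab, 84 mm above the bench, 63 mm from the axis. The tab is an upright black block: 26 mm long radially (50 to 76 mm from the axis), 14 mm wide across, standing up 31 mm above the disc's underside (34 mm above the unit's top). Fingertips beside it can go down to about 8 mm above the unit's top; push it sideways, along its circle.
- selector (a joint): Selector angle, rad, growing anticlockwise seen from above; limits -0.95 and 1.65. The three label plates stand at -0.7, 0.7 and 1.4, at 95 mm from the axis; 0 is the idle place, marked by a plain white line, and it starts within 0.2 of that. It has no click stops: a stiff friction fit that moves with 2 to 3 N at the tab and stays where it is left.
- tab_points_at (a point): The point straight out along the tab, 95 mm from the axis, 53 mm above the bench: it lies over the middle of the label that the selector is set to.
- label_large: Round black label plate, 30 mm across, 2 mm thick, fixed on the unit's top; a raised white dot 21 mm across, the largest, in the middle. Origin: centre of its underside, on the unit's top. Which of the three label places it is in varies.
- label_medium: Round black label plate, 30 mm across, 2 mm thick, fixed on the unit's top; a raised white dot 12 mm across in the middle. Origin: centre of its underside, on the unit's top. Which of the three label places it is in varies.
- label_small: Round black label plate, 30 mm across, 2 mm thick, fixed on the unit's top; a raised white dot 5 mm across, the smallest, in the middle. Origin: centre of its underside, on the unit's top. Which of the three label places it is in varies.
- feed (a joint): Travel of the round grey button, m: 0 up, 0.006 right down. Spring return; right down takes 5 N.
- feed_top (a point): Centre of the top face of the round grey button, 30 mm across, at the unit's -x, -y corner (70 and 78 mm from the unit's middle), 72 mm above the bench when up; it stands 10 mm out of a black collar 46 mm across. It is pressed straight down 6 mm.
- dropper_1: Small brown dropper bottle with a rubber bulb, 33 mm across, 92 mm high, loose, on the bench beside the unit's +y side. Origin: centre of its underside. To be left alone.
- dropper_3: Small brown dropper bottle, 34 mm across, 92 mm high, loose, on the bench beside the unit's -y side. Origin: centre of its underside. To be left alone.
- jar_small: Small glass jar, 58 mm across, 68 mm high, loose, on the bench beside the unit's -y side. Origin: centre of its underside. To be left alone.

How it is judged:
By the outcome, as a careful person would: the job done as asked, in the order asked, and still so for the second after the job is handed in, with the robot touching nothing.
It also fails if it takes over 48 s, if anything falls off the work surface, if the arm or the gripper's body presses on something with over 40 N, if the wrist force passes 120 N, or if a joint passes its speed limit or range.

## Working session

There is one attempt and no reset: what is moved stays moved. The work goes in short steps, Python scripts to look and compute and a tool call to move; the robot and the scene stay as the last step left them, time stands still between calls to the robot, and variables do not carry over. Pictures are saved under pics/ and viewed, about 8 in all and at most 12, crops included, and the job is handed in when it is done.

Besides the shell and the picture viewer there is one more tool, called in YAML: its name, and indented under it one key for each argument. play_rows: Moves the arm, as the interface text tells. Its arguments: {"type":"object","properties":{"deltas":{"type":"array"},"squeeze":{"type":"number"}},"required":["deltas"]}

```bash
mkdir -p pics; cat > h.py <<'E'
import numpy as np, cv2
from bench import r
def save(name,out,crop=None,scale=1):
    im,d=r.grab_frame(name); np.save('pics/%s.npy'%out,d); cv2.imwrite('pics/%s_raw.png'%out,im[:,:,::-1])
    o=im[:,:,::-1]
    if crop: o=o[crop[1]:crop[3],crop[0]:crop[2]]
    cv2.imwrite('pics/%s.png'%out,cv2.resize(o,None,fx=scale,fy=scale,interpolation=cv2.INTER_CUBIC)); return im,d
def ray(name,uv):
    m=r.camera_model(name); K=np.array(m['mtx']);D=np.array(m['D'])
    p=cv2.undistortPoints(np.array(uv,float).reshape(-1,1,2),K,D).reshape(-1,2)
    R=cv2.Rodrigues(np.array(m['rvec'],float))[0];t=np.array(m['tvec'],float).ravel()
    return (np.c_[p,np.ones(len(p))])@R, -R.T@t   # world dirs (depth=1), centre
def onz(name,uv,z):
    d,c=ray(name,uv); z=np.broadcast_to(z,len(d)); return c+d*((z-c[2])/d[:,2])[:,None]
def proj(name,P):
    m=r.camera_model(name)
    return cv2.projectPoints(np.array(P,float),np.array(m['rvec'],float),np.array(m['tvec'],float),np.array(m['mtx']),np.array(m['D'],float))[0].reshape(-1,2)
E
python3 - <<'E'
from h import *
save('top','t0'); save('scene','s0')
a=cv2.imread('pics/t0_raw.png')
o=r.get_obs(); print({k:np.round(o[k],3) for k in o}); print(r.grip_point_offset)
for n in('top','scene'): 
    m=r.camera_model(n); print(n,np.round(ray(n,[[256,192]]),3))
E
```

```text
{'clock': np.float64(0.1), 'joints': array([-1.359,  0.478,  0.022,  1.556, -0.011,  1.109, -0.083]), 'qvel': array([ 0.   , -0.001, -0.001, -0.003, -0.001, -0.002,  0.001]), 'tau': array([ 4.0000e-03, -5.9776e+01,  1.6130e+00, -2.8195e+01,  1.3000e-02,
        5.0000e-03,  0.0000e+00]), 'tcp_pos': array([0.212, 0.64 , 0.23 ]), 'orientation': array([-5.000e-01, -3.101e+00,  3.000e-03]), 'contact_force': array([-0.03 , -0.075, -0.403]), 'moment': array([-0.034,  0.035,  0.012]), 'grip_width': np.float64(0.086)}
0.0187Traceback (most recent call last):
  File "<stdin>", line 6, in <module>
    return _wrapfunc(a, 'round', decimals=decimals, out=out)
    return _wrapit(obj, method, *args, **kwds)
    conv = _array_converter(obj)
ValueError: setting an array element with a sequence. The requested array has an inhomogeneous shape after 1 dimensions. The detected shape was (2,) + inhomogeneous part.
```

View pics/t0.png

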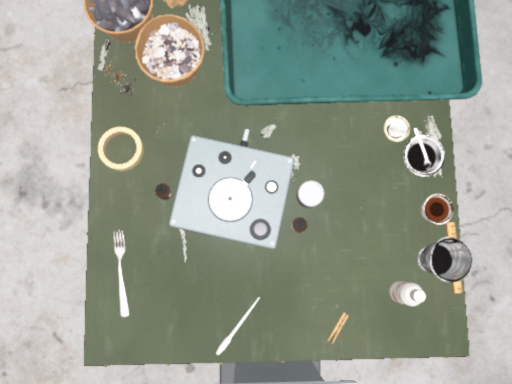

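View pics/s0.png

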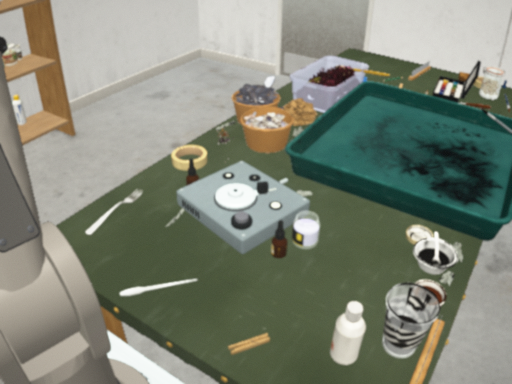

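```bash
python3 - <<'E'
from h import *
a=cv2.imread('pics/t0_raw.png')[125:260,150:345]
cv2.imwrite('pics/t0c.png',cv2.resize(a,None,fx=4,fy=4,interpolation=cv2.INTER_CUBIC))
for n in('top','scene'):
    d,c=ray(n,[[256,192]]); print(n,c,d)
uv=[[194,137],[293,157],[274,246],[172,222]]
C=onz('top',uv,.05); print(C,C.mean(0),np.linalg.norm(C-np.roll(C,1,0),axis=1))
E
```

```text
top [0.43027226 0.08173453 1.07350779] [[ 0.13407903 -0.02448114 -0.99071041]]
scene [-0.11977941 -0.38606502  0.65591953] [[ 0.68436471  0.44819153 -0.57512582]]
[[ 0.69503212  0.1929173   0.05      ]
 [ 0.64646012 -0.0276867   0.05      ]
 [ 0.44984583  0.01948138  0.05      ]
 [ 0.50566405  0.24050944  0.05      ]] [0.57425053 0.10630536 0.05      ] [0.19525696 0.22588795 0.202193   0.22796727]
```

View pics/t0c.png

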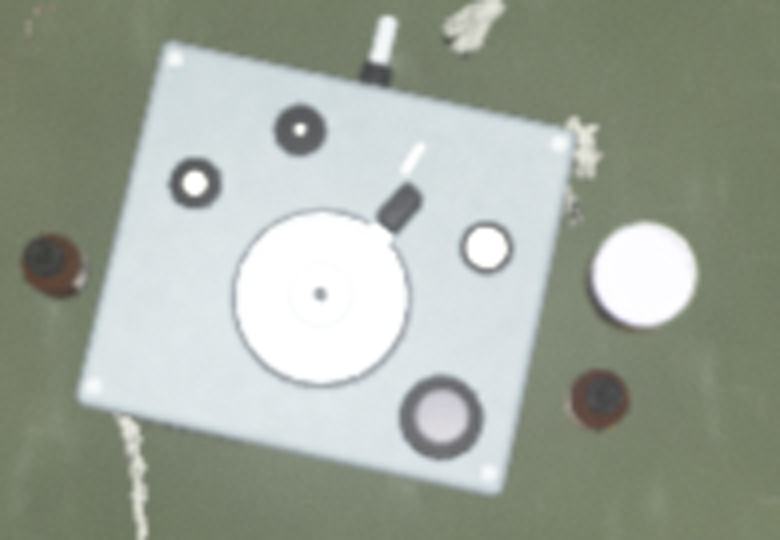

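```bash
python3 - <<'E'
from h import *
f=lambda *p:[[x/4-.375+150,y/4-.375+125] for x,y in p]
names=['large','med','small','disc','btn','tabtop','line']
P=onz('top',f((487,248),(195,183),(300,130),(321,297),(441,416),(401,205),(413,157)),[.053,.053,.053,.063,.072,.084,.05])
ax=P[3]
for n,p in zip(names,P):
    v=p-ax; print(n,p.round(4),'r',np.hypot(*v[:2]).round(4),'ang',np.arctan2(v[1],v[0]).round(3))
B=onz('top',f((52,264),(644,274),(600,398)),[.07,.068,.07]); print(B.round(3))
E
```

```text
large [0.5798 0.0224 0.053 ] r 0.0953 ang -1.283
med [0.6185 0.1829 0.053 ] r 0.0953 ang 0.811
small [0.6476 0.1248 0.053 ] r 0.0954 ang 0.116
disc [0.5528 0.1138 0.063 ] r 0.0 ang 0.0
btn [0.4868 0.0501 0.072 ] r 0.0917 ang -2.375
tabtop [0.5993 0.0698 0.084 ] r 0.0639 ang -0.758
line [0.632  0.0623 0.05  ] r 0.0945 ang -0.576
[[ 0.572  0.258  0.07 ]
 [ 0.562 -0.062  0.068]
 [ 0.495 -0.035  0.07 ]]
```

```bash
cat >> h.py <<'E'
from scipy.spatial.transform import Rotation as Ro
AX=np.array([.5528,.1138])
def Rdown(a):   # tool x along world angle a, z down
    x=np.array([np.cos(a),np.sin(a),0]);z=np.array([0,0,-1.]);return np.c_[x,np.cross(z,x),z]
def delta(p,a):
    o=r.get_obs();R0=Ro.from_rotvec(o['orientation']).as_matrix()
    s=R0.T@(np.array(p)-o['tcp_pos'])*1e3; w=Ro.from_matrix(R0.T@Rdown(a)).as_rotvec()
    return s.round(1).tolist(),w.round(3).tolist()
def tabp(a,z,rad=.063,off=0): # off: tangential (anticlockwise +) m
    return [AX[0]+rad*np.cos(a)-off*np.sin(a),AX[1]+rad*np.sin(a)+off*np.cos(a),z]
def st():
    o=r.get_obs();R=Ro.from_rotvec(o['orientation']).as_matrix()
    print('t',o['clock'],'p',o['tcp_pos'].round(4),'yaw',np.arctan2(R[1,0],R[0,0]).round(3),'tilt',R[:,2].round(3),'F',o['contact_force'].round(2),'w',o['grip_width'])
E
python3 - <<'E'
from h import *
st()
for a in(-.758,-.758+np.pi): print(delta(tabp(-.758,.18),a))
E
```

```text
t 0.1 p [0.2121 0.6403 0.2304] yaw 2.822 tilt [-0.    -0.002 -1.   ] F [-0.03 -0.08 -0.4 ] w 0.08561397191074495
([-546.0, -419.3, 51.2], [-0.001, -0.002, -2.703])
([-546.0, -419.3, 51.2], [-0.002, 0.001, 0.438])
```

play_rows:
  deltas:
    - [30,[-45,-35,0],[0,0,0.05]]
    - [30,[-90,-70,0],[0,0,0.1]]
    - [30,[-135,-105,0],[0,0,0.15]]
    - [30,[-180,-140,0],[0,0,0.2]]
    - [30,[-225,-175,0],[0,0,0.25]]
    - [30,[-270,-210,0],[0,0,0.3]]
    - [30,[-315,-245,0],[0,0,0.35]]
    - [30,[-360,-280,0],[0,0,0.4]]
  squeeze: 20

```text
clock: 1.1
tcp_pos: [0.4664, 0.2596, 0.2308]
orientation: [-1.109, -2.939, 0.003]
contact_force: [0.8, 0.6, -0.2]
grip_width: 0.0303
```

```bash
python3 - <<'E'
from h import *
st();print(r.get_obs()['joints'].round(2))
print(delta(tabp(-.758,.18),-.758+np.pi))
E
```

```text
t 1.1 p [0.4664 0.2596 0.2308] yaw 2.42 tilt [-0.001 -0.002 -1.   ] F [ 0.75  0.64 -0.19] w 0.03032221882020717
[-0.84  0.25  0.26  1.91 -0.07  1.    0.3 ]
([-224.1, -54.6, 51.0], [-0.002, 0.001, 0.037])
```

play_rows:
  deltas:
    - [30,[-45,-11,10],[0,0,0.01]]
    - [30,[-90,-22,20],[0,0,0.02]]
    - [30,[-135,-33,30],[0,0,0.03]]
    - [30,[-180,-44,40],[0,0,0.037]]
    - [30,[-210,-52,50],[0,0,0.037]]
    - [30,[-224,-54.6,51],[0,0,0.037]]
    - [30,[-224,-54.6,51],[0,0,0.037]]

```text
clock: 1.98
tcp_pos: [0.5986, 0.0704, 0.18]
orientation: [-1.164, -2.918, 0.003]
contact_force: [-0.8, 0.7, -0.7]
grip_width: 0.0299
```

```bash
python3 - <<'E'
from h import *
st();print(r.get_obs()['joints'].round(2)); save('wrist','w0')
m=r.camera_model('wrist');print(m['T_tool_cam'])
E
```

```text
t 1.975 p [0.5986 0.0704 0.18  ] yaw 2.382 tilt [-0.001 -0.002 -1.   ] F [-0.84  0.65 -0.7 ] w 0.029881809832783126
[-0.48  0.43  0.34  1.8  -0.17  0.94  0.74]
[[ 4.15820162e-04 -9.50841016e-01 -3.09679171e-01  7.87963302e-02]
 [ 9.99998899e-01 -4.58150592e-05  1.48341440e-03  2.00575405e-04]
 [-1.42467923e-03 -3.09679446e-01  9.50839950e-01 -1.42475203e-01]
 [ 0.00000000e+00  0.00000000e+00  0.00000000e+00  1.00000000e+00]]
```

View pics/w0.png

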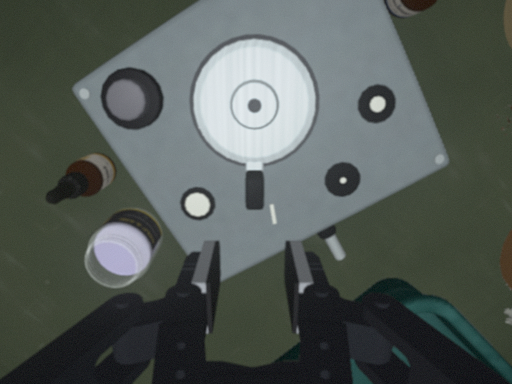

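```bash
cat >> h.py <<'E'
def wz(uv,z):
    m=r.camera_model('wrist');o=r.get_obs();T=np.eye(4);T[:3,:3]=Ro.from_rotvec(o['orientation']).as_matrix();T[:3,3]=o['tcp_pos']
    T=T@np.array(m['T_tool_cam'])
    p=cv2.undistortPoints(np.array(uv,float).reshape(-1,1,2),np.array(m['mtx']),np.array(m['D'],float)).reshape(-1,2)
    d=np.c_[p,np.ones(len(p))]@T[:3,:3].T;c=T[:3,3]
    return c+d*((np.broadcast_to(z,len(d))-c[2])/d[:,2])[:,None]
def rep(P,ax,names):
    for n,p in zip(names,P):
        v=p-ax; print(n,p.round(4),'r',np.hypot(*v[:2]).round(4),'ang',np.arctan2(v[1],v[0]).round(3))
E
python3 - <<'E'
from h import *
P=wz([[198,204.5],[377.5,104],[343,180],[254.5,104.5],[125.5,99],[255,191]],[.053,.053,.053,.071,.072,.084])
rep(P,P[3],['large','med','small','axis','btn','tab'])
a=-.758
for off,z in((0,.10),(0,.06)):print(delta(tabp(a,z,off=off),a+np.pi))
E
```

```text
large [0.583  0.0243 0.053 ] r 0.0954 ang -1.274
med [0.6206 0.1844 0.053 ] r 0.0951 ang 0.81
small [0.6499 0.1263 0.053 ] r 0.0954 ang 0.113
axis [0.5551 0.1155 0.071 ] r 0.0 ang 0.0
btn [0.4885 0.0515 0.072 ] r 0.0923 ang -2.376
tab [0.5996 0.074  0.084 ] r 0.0609 ang -0.751
([-1.0, -0.5, 80.2], [-0.001, 0.0, 0.0])
([-1.0, -0.5, 120.2], [-0.001, 0.0, 0.0])
```

play_rows:
  deltas:
    - [30,[-1,0,30],[0,0,0]]
    - [30,[-1,0,60],[0,0,0]]
    - [30,[-1,0,85],[0,0,0]]
    - [30,[-1,0,100],[0,0,0]]
    - [30,[-1,0,112],[0,0,0]]
    - [30,[-1,0,119],[0,0,0]]
    - [30,[-1,0,119],[0,0,0]]

```text
clock: 2.9
tcp_pos: [0.5989, 0.0709, 0.0611]
orientation: [-1.161, -2.918, 0.002]
contact_force: [0.6, -0.1, -1.0]
grip_width: 0.0298
```

```bash
sed -i 's/^AX=.*/AX=np.array([.554,.1147])/' h.py; python3 - <<'E'
from h import *
st()
for off in(-.006,):
  for a in np.linspace(-.758,-1.28,8): print(delta(tabp(a,.061,off=off),a+np.pi))
E
```

```text
t 2.9 p [0.5989 0.0709 0.0611] yaw 2.384 tilt [-0.001 -0.001 -1.   ] F [ 0.55 -0.14 -1.02] w 0.029773267289883432
([-0.3, -5.1, 0.1], [-0.001, -0.0, 0.0])
([0.3, -9.7, 0.1], [-0.001, -0.0, 0.075])
([1.3, -14.4, 0.1], [-0.001, 0.0, 0.15])
([2.6, -18.9, 0.2], [-0.001, 0.0, 0.224])
([4.2, -23.3, 0.2], [-0.001, 0.0, 0.299])
([6.2, -27.6, 0.2], [-0.001, 0.0, 0.373])
([8.5, -31.7, 0.2], [-0.001, 0.0, 0.448])
([11.1, -35.7, 0.2], [-0.001, 0.0, 0.522])
```

play_rows:
  deltas:
    - [30,[-0.3,-3,0],[0,0,0]]
    - [30,[-0.3,-5.1,0],[0,0,0]]
    - [30,[0,-7.4,0],[0,0,0.037]]
    - [30,[0.3,-9.7,0],[0,0,0.075]]
    - [30,[0.8,-12,0],[0,0,0.112]]
    - [30,[1.3,-14.4,0],[0,0,0.15]]
    - [30,[1.9,-16.6,0],[0,0,0.187]]
    - [30,[2.6,-18.9,0],[0,0,0.224]]

```text
clock: 3.9
tcp_pos: [0.584, 0.0588, 0.0612]
orientation: [-1.484, -2.769, 0.002]
contact_force: [2.3, 1.5, 1.7]
grip_width: 0.0301
```

```bash
python3 - <<'E'
from h import *
st()
for a in np.linspace(-.982,-1.28,8): print(delta(tabp(a,.061,off=-.006),a+np.pi))
E
```

```text
t 3.9 p [0.584  0.0588 0.0612] yaw 2.158 tilt [-0.001 -0.001 -1.   ] F [2.3  1.45 1.66] w 0.030144206036132864
([0.1, 0.1, 0.2], [-0.001, 0.0, -0.002])
([0.5, -2.6, 0.2], [-0.001, 0.0, 0.04])
([0.9, -5.3, 0.2], [-0.001, 0.0, 0.083])
([1.4, -7.9, 0.2], [-0.001, 0.001, 0.126])
([2.1, -10.5, 0.2], [-0.001, 0.001, 0.168])
([2.8, -13.1, 0.2], [-0.001, 0.001, 0.211])
([3.7, -15.7, 0.3], [-0.001, 0.001, 0.253])
([4.6, -18.2, 0.3], [-0.001, 0.001, 0.296])
```

Force is about 2.7 N, so the tab is moving as expected. I'll continue to the calculated end.

play_rows:
  deltas:
    - [30,[0.5,-2.6,0],[0,0,0.04]]
    - [30,[0.9,-5.3,0],[0,0,0.083]]
    - [30,[1.4,-7.9,0],[0,0,0.126]]
    - [30,[2.1,-10.5,0],[0,0,0.168]]
    - [30,[2.8,-13.1,0],[0,0,0.211]]
    - [30,[3.7,-15.7,0],[0,0,0.253]]
    - [30,[4.6,-18.2,0],[0,0,0.296]]
    - [30,[4.6,-18.2,0],[0,0,0.296]]

```text
clock: 4.9
tcp_pos: [0.5656, 0.0526, 0.0611]
orientation: [-1.877, -2.519, 0.003]
contact_force: [0.4, -0.5, -0.5]
grip_width: 0.0298
```

play_rows:
  deltas:
    - [30,[0,5,0],[0,0,0]]
    - [30,[0,5,-10],[0,0,0]]
    - [30,[0,5,-35],[0,0,0]]
    - [30,[0,5,-70],[0,0,0]]
    - [30,[0,5,-100],[0,0,0]]
    - [30,[0,5,-119],[0,0,0]]
    - [30,[0,5,-119],[0,0,0]]

```text
clock: 5.78
tcp_pos: [0.5715, 0.0542, 0.1818]
orientation: [1.877, 2.519, 0.001]
contact_force: [-0.2, 0.9, -0.2]
grip_width: 0.0297
```

```bash
python3 - <<'E'
from h import *
st(); save('wrist','w1',crop=(80,20,460,300),scale=2)
E
```

```text
t 5.775 p [0.5715 0.0542 0.1818] yaw 1.861 tilt [ 0.001 -0.    -1.   ] F [-0.18  0.87 -0.21] w 0.029660778783921513
```

View pics/w1.png

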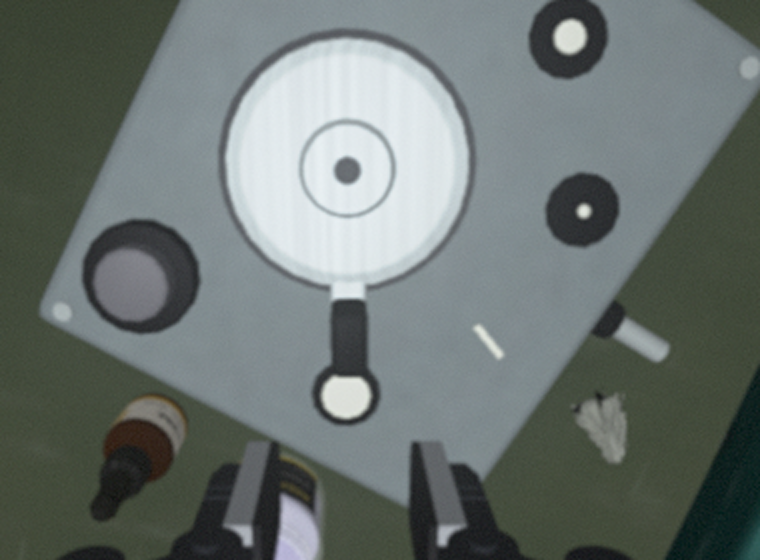

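```bash
python3 - <<'E'
from h import *
im=cv2.cvtColor(cv2.imread('pics/w1_raw.png'),cv2.COLOR_BGR2GRAY).astype(float)
# subpixel tab centreline per row
L=[]
for v in range(174,200):
    w=np.clip(110-im[v,238:270],0,60); L.append((v,(w*np.arange(238,270)).sum()/w.sum(),w.sum()/60))
print([(v,round(u,2),round(x,1)) for v,u,x in L[::3]])
def cen(u,v,R,bright,th):
    s=im[v-R:v+R+1,u-R:u+R+1]; w=np.clip((s-th) if bright else (th-s),0,60)
    y,x=np.mgrid[v-R:v+R+1,u-R:u+R+1]; return [(w*x).sum()/w.sum(),(w*y).sum()/w.sum()]
lab=cen(253,218,12,True,140); ax=cen(253,105,9,False,150); sm=cen(372,125,6,True,130); md=cen(365,38,10,True,130)
print(lab,ax,sm,md)
uA=np.mean([l[1] for l in L[3:-5]]);vA=np.mean([l[0] for l in L[3:-5]])
P=wz([lab,sm,md,ax,[uA,vA]],[.053,.053,.053,.071,.084]); rep(P,P[3],['large','small','med','axis','tab'])
E
```

```text
[(174, np.float64(253.92), np.float64(14.3)), (177, np.float64(254.05), np.float64(14.8)), (180, np.float64(254.2), np.float64(13.9)), (183, np.float64(254.25), np.float64(13.9)), (186, np.float64(254.28), np.float64(14.7)), (189, np.float64(254.29), np.float64(15.0)), (192, np.float64(254.24), np.float64(15.4)), (195, np.float64(254.37), np.float64(15.1)), (198, np.float64(254.45), np.float64(15.5))]
[np.float64(252.5507054296708), np.float64(217.88597691321078)] [np.float64(253.22004504504505), np.float64(104.88040540540541)] [np.float64(371.5032835820896), np.float64(125.15044776119403)] [np.float64(364.5649076298567), np.float64(37.9101979951951)]
large [0.5814 0.0227 0.053 ] r 0.0948 ang -1.284
small [0.6484 0.1247 0.053 ] r 0.0945 ang 0.117
med [0.6193 0.1826 0.053 ] r 0.0946 ang 0.816
axis [0.5546 0.1137 0.071 ] r 0.0 ang 0.0
tab [0.5714 0.0598 0.084 ] r 0.0565 ang -1.267
```

```bash
python3 - <<'E'
from h import *
a=1.844
print(delta([.5705,.0540,.061],a),delta([.5645,.0524,.061],a))
E
```

```text
([-0.2, -0.1, 119.5], [-0.001, 0.0, 0.017]) ([0.0, -6.3, 119.5], [-0.001, 0.0, 0.017])
```

play_rows:
  deltas:
    - [30,[0,0,40],[0,0,0.017]]
    - [30,[0,0,80],[0,0,0.017]]
    - [30,[0,0,105],[0,0,0.017]]
    - [30,[0,0,119],[0,0,0.017]]
    - [30,[0,-2,119],[0,0,0.017]]
    - [30,[0,-4.5,119],[0,0,0.017]]
    - [30,[0,-6.3,119],[0,0,0.017]]
    - [30,[0,-6.3,119],[0,0,0.017]]

```text
clock: 6.82
tcp_pos: [0.5653, 0.0524, 0.0624]
orientation: [1.898, 2.503, 0.001]
contact_force: [0.8, 0.1, 0.6]
grip_width: 0.0302
```

play_rows:
  deltas:
    - [30,[0,5,0],[0,0,0]]
    - [30,[0,5,-10],[0,0,0]]
    - [30,[0,5,-35],[0,0,0]]
    - [30,[0,5,-70],[0,0,0]]
    - [30,[0,5,-100],[0,0,0]]
    - [30,[0,5,-119],[0,0,0]]
    - [30,[0,5,-119],[0,0,0]]

```text
clock: 7.7
tcp_pos: [0.571, 0.0538, 0.1832]
orientation: [1.897, 2.501, 0.005]
contact_force: [1.1, -0.5, -0.3]
grip_width: 0.0302
```

```bash
cat > meas.py <<'E'
from h import *
import sys
st(); save('wrist',sys.argv[1],crop=(80,20,460,300),scale=2)
im=cv2.cvtColor(cv2.imread('pics/%s_raw.png'%sys.argv[1]),cv2.COLOR_BGR2GRAY).astype(float)
L=[]
for v in range(177,195):
    w=np.clip(110-im[v,238:270],0,60); L.append((v,(w*np.arange(238,270)).sum()/w.sum(),w.sum()/60))
print([(v,round(u,2),round(x,1)) for v,u,x in L[::4]])
def cen(u,v,R,bright,th):
    s=im[v-R:v+R+1,u-R:u+R+1]; w=np.clip((s-th) if bright else (th-s),0,60)
    y,x=np.mgrid[v-R:v+R+1,u-R:u+R+1]; return [(w*x).sum()/w.sum(),(w*y).sum()/w.sum()]
lab=cen(253,218,12,True,140); ax=cen(253,105,9,False,150)
uA=np.mean([l[1] for l in L]);vA=np.mean([l[0] for l in L])
print(lab,ax,uA)
P=wz([lab,ax,[uA,vA]],[.053,.071,.084]); rep(P,P[1],['large','axis','tab'])
E
python3 meas.py w2
```

```text
t 7.7 p [0.571  0.0538 0.1832] yaw 1.844 tilt [ 0.004  0.001 -1.   ] F [ 1.07 -0.48 -0.33] w 0.030153198381421057
[(177, np.float64(253.57), np.float64(14.3)), (181, np.float64(253.73), np.float64(13.3)), (185, np.float64(254.04), np.float64(14.2)), (189, np.float64(254.04), np.float64(14.5)), (193, np.float64(254.02), np.float64(14.9))]
[np.float64(253.47301112061592), np.float64(217.00868263473055)] [np.float64(252.1488665576069), np.float64(104.53119887824258)] 253.87812040542627
large [0.5814 0.0228 0.053 ] r 0.0948 ang -1.284
axis [0.5546 0.1137 0.071 ] r 0.0 ang 0.0
tab [0.5712 0.0591 0.084 ] r 0.0571 ang -1.276
```

View pics/w2.png

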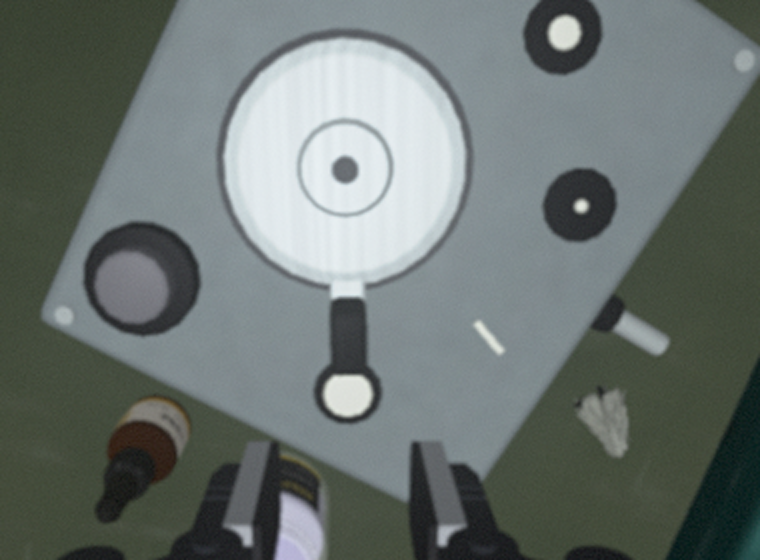

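```bash
python3 - <<'E'
from h import *
for z in(.15,.1,.076,.066):print(delta([.4877,.0509,z],1.844))
P=wz([[80+132/2,20+289/2]],[.072]);print(P)
E
```

```text
([19.4, -80.3, 31.8], [0.002, 0.0, 0.0])
([19.4, -80.4, 81.8], [0.002, 0.0, 0.0])
([19.4, -80.4, 105.8], [0.002, 0.0, 0.0])
([19.4, -80.4, 115.8], [0.002, 0.0, 0.0])
[[0.48897109 0.04957912 0.072     ]]
```

play_rows:
  deltas:
    - [0,[5,-20,0],[0,0,0]]
    - [0,[10,-40,0],[0,0,0]]
    - [0,[15,-60,0],[0,0,0]]
    - [0,[19.4,-80,10],[0,0,0]]
    - [0,[19.4,-80.4,45],[0,0,0]]
    - [0,[19.4,-80.4,80],[0,0,0]]
    - [0,[19.4,-80.4,95],[0,0,0]]
    - [0,[19.4,-80.4,100],[0,0,0]]

```text
clock: 8.75
tcp_pos: [0.4871, 0.0506, 0.0809]
orientation: [1.898, 2.503, -0.0]
contact_force: [-0.5, -0.3, 1.3]
grip_width: -0.0002
```

```bash
python3 - <<'E'
from h import *
st(); print(delta([.4877,.0509,.066],1.844))
E
```

```text
t 8.75 p [0.4871 0.0506 0.0809] yaw 1.844 tilt [ 0. -0. -1.] F [-0.52 -0.32  1.27] w -0.00020105187767314482
([0.1, 0.6, 14.9], [0.0, 0.0, -0.0])
```

play_rows:
  deltas:
    - [0,[0,0.6,5],[0,0,0]]
    - [0,[0,0.6,8],[0,0,0]]
    - [0,[0,0.6,10],[0,0,0]]
    - [0,[0,0.6,12],[0,0,0]]
    - [0,[0,0.6,13.5],[0,0,0]]
    - [0,[0,0.6,14.5],[0,0,0]]
    - [0,[0,0.6,15],[0,0,0]]
    - [0,[0,0.6,15],[0,0,0]]

```text
clock: 9.75
tcp_pos: [0.4881, 0.0509, 0.0661]
orientation: [1.898, 2.503, 0.001]
contact_force: [0.2, -0.2, 4.7]
grip_width: 0.0
```

play_rows:
  deltas:
    - [0,[0,0,0.7],[0,0,0]]
    - [0,[0,0,1.3],[0,0,0]]
    - [0,[0,0,1.3],[0,0,0]]

```text
clock: 10.12
tcp_pos: [0.4882, 0.0509, 0.0658]
orientation: [1.899, 2.503, 0.002]
contact_force: [-3.8, 0.0, 19.5]
grip_width: 0.0002
```

Force rose to 19.5 N while the tip moved only 0.3 mm, so the button is on its hard stop. I'll release straight up.

play_rows:
  deltas:
    - [0,[0,0,-2],[0,0,0]]
    - [0,[0,0,-6],[0,0,0]]
    - [0,[0,0,-14],[0,0,0]]
    - [0,[0,0,-40],[0,0,0]]
    - [0,[0,0,-80],[0,0,0]]
    - [0,[0,0,-117],[0,0,0]]
    - [0,[0,40,-117],[0,0,0]]
    - [0,[-19,85,-117],[0,0,0]]

```text
clock: 11.12
tcp_pos: [0.5756, 0.0576, 0.1838]
orientation: [-1.894, -2.505, -0.005]
contact_force: [-0.5, 0.5, -0.1]
grip_width: 0.0002
```

```bash
python3 meas.py w3
```

```text
t 11.125 p [0.5756 0.0576 0.1838] yaw 1.847 tilt [ 0.001  0.003 -1.   ] F [-0.48  0.49 -0.08] w 0.00015178986213882514
[(177, np.float64(246.97), np.float64(14.4)), (181, np.float64(246.68), np.float64(14.4)), (185, np.float64(246.73), np.float64(14.0)), (189, np.float64(246.92), np.float64(14.8)), (193, np.float64(247.05), np.float64(15.2))]
[np.float64(248.99328753474225), np.float64(219.81278514867063)] [np.float64(246.7315960912052), np.float64(108.0687296416938)] 246.8532552222788
large [0.591  0.0201 0.053 ] r 0.0956 ang -1.281
axis [0.5637 0.1117 0.071 ] r 0.0 ang 0.0
tab [0.5786 0.0588 0.084 ] r 0.055 ang -1.297
```

View pics/w3.png

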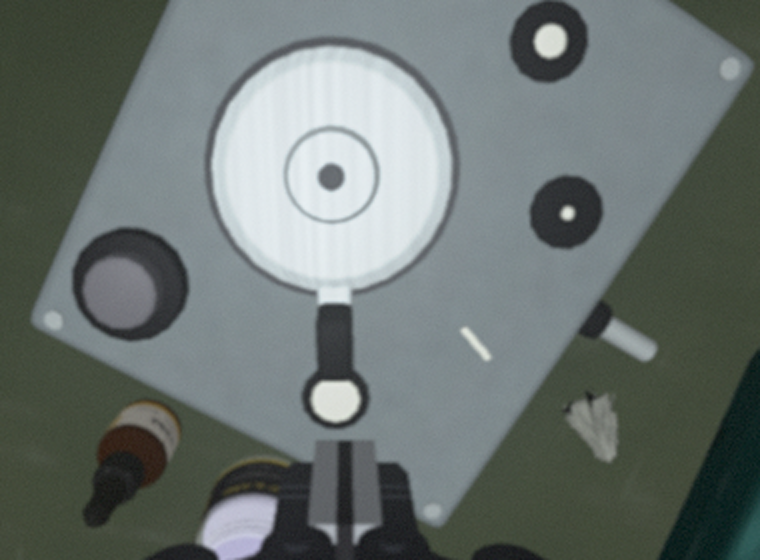

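play_rows:
  deltas:
    - [0,[0,-3,0],[0,0,0]]
    - [0,[0,-3,0],[0,0,0]]
    - [0,[0,-3,0],[0,0,0]]

```text
clock: 11.55
tcp_pos: [0.5779, 0.0549, 0.1838]
orientation: [1.894, 2.501, 0.006]
contact_force: [0.0, -0.1, 0.4]
grip_width: 0.0
```

```bash
sed -i 's/(253,218,12/(250,219,12/;s/(253,105,9/(249,106,9/;s/238:270/232:272/;s/(238,270)/(232,272)/' meas.py; python3 meas.py w4
```

```text
t 11.55 p [0.5779 0.0549 0.1838] yaw 1.845 tilt [ 0.006  0.    -1.   ] F [ 0.03 -0.13  0.36] w 2.3153657842380003e-05
[(177, np.float64(244.23), np.float64(14.0)), (181, np.float64(244.24), np.float64(14.0)), (185, np.float64(244.52), np.float64(14.4)), (189, np.float64(244.53), np.float64(14.9)), (193, np.float64(244.63), np.float64(15.2))]
[np.float64(246.44345710881652), np.float64(215.85876687847497)] [np.float64(243.39318370739818), np.float64(103.04156275976725)] 244.46034092070335
large [0.584  0.0225 0.053 ] r 0.0955 ang -1.279
axis [0.5565 0.1139 0.071 ] r 0.0 ang 0.0
tab [0.573  0.0577 0.084 ] r 0.0586 ang -1.286
```

```bash
python3 - <<'E'
from h import *
im=cv2.cvtColor(cv2.imread('pics/w4_raw.png'),cv2.COLOR_BGR2GRAY).astype(float)
def cen(u,v,R,bright,th):
  for _ in range(6):
    y,x=np.mgrid[round(v)-R:round(v)+R+1,round(u)-R:round(u)+R+1]; s=im[y,x]; w=np.clip((s-th) if bright else (th-s),0,60)*(np.hypot(x-u,y-v)<R)
    u,v=(w*x).sum()/w.sum(),(w*y).sum()/w.sum()
  return [u,v]
lab=cen(246,216,14,True,140); ax=cen(242,103,9,False,150)
t=[(w:=np.clip(110-im[v,230:262],0,60),(w*np.arange(230,262)).sum()/w.sum())[1] for v in range(177,195)]
print(lab,ax,np.mean(t))
P=wz([lab,ax,[np.mean(t),185.5]],[.053,.071,.084]); rep(P,P[1],['large','axis','tab'])
E
```

```text
[np.float64(245.0843905366021), np.float64(215.67645294016802)] [np.float64(242.43101123595505), np.float64(103.08516853932585)] 244.46034092070335
large [0.5828 0.0223 0.053 ] r 0.0953 ang -1.284
axis [0.5558 0.1137 0.071 ] r 0.0 ang 0.0
tab [0.573  0.0577 0.084 ] r 0.0585 ang -1.274
```

```bash
python3 -c "
from h import *
print(r.hand_in()); st()"
```

```text
the job is handed in; nothing more can be done
None
the job is handed in; nothing more can be done
```

The selector is set to the label with the largest dot. After that I pressed the round button fully down and let it go. I handed the job in at about 11.6 s of the 48 s allowed.

- **Selector:** I pushed the tab round with the open fingers on either side of it, with 2.7 N measured during the push, then nudged it once more to correct a small undershoot. The last wrist picture puts the tab at -1.274 rad and the label at -1.284 rad, so it is about 0.01 rad (0.6°) short.
- **Button:** I pressed with shut fingers until they stopped at a height of 65.8 mm, where the force rose to 19.5 N, so it was on its hard stop. I then lifted straight off. In the picture afterwards the button looks as it did before the press, but I did not measure its height.
- **Bottles and jar:** The fingers stayed away from them, and the jar and the bottle beside it look unmoved in the wrist pictures. I did not take a final top picture to confirm all three.
- **Checks that disagreed:** The top and wrist cameras differed by about 2 mm in position, though the angles agreed to about 0.01 rad. One reading after the press gave -1.297 rad. I discarded it because the arm was still moving and the measuring window was off-centre. The next reading's windows also cut into the marks, so the -1.274 and -1.284 above come from re-centring them on that same still picture.

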